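# Press the flanged bronze bushing home in the gear cover

### The job

Pull the red transit plug out of the boss on the clamped gear cover and drop it in the grey bin. Then fit the flanged bronze bushing from the parts mat: start it square in that boss, press it home until its flange sits flush on the boss all round, and let go. Go by feel: never let the bushing bear on the aluminium casting with more than 35 N, and leave all the other things where they are.

Things in the scene. Friction and masses are not known exactly. Their poses are not given: they have to be found in the camera images.
- bush: Bronze bushing, standing flange up on the black mat (4 mm thick), in a row of three parts about 80 mm apart. Barrel 28 mm across, 22 mm long, foot edge just broken (0.4 mm); flange 44 mm across, 6 mm thick; hole 18 mm; about 0.13 kg. Origin on the axis in the plane of the flange's underside; z points out of the flange: foot at z -22 mm, top at +6 mm.
- plug: Red plastic transit plug, sitting loose in the boss's bore at the start. Stub 26 mm across, 6 mm deep in the bore; rim 34 mm across, 3 mm thick, lying on the boss face; above it a round grip stem 16 mm across, from 3 to 20 mm. Origin on the axis in the plane of the rim's underside, z up the stem. 15 g.
- bore_mouth (a point): Centre of the bore in the boss's flat face, 86 mm above the table; z up. Boss 35 mm across, 34 mm tall, so fingers on the flange pass beside it. Bore 29 mm, 34 mm deep, no chamfer. The barrel is free for 8 mm; then an oiled spring ring in the bore drags on it, growing to 15-25 N of slow push at 14-18 mm and lasting to the end (faster takes more); it holds it there. Hold firmly.
- cover: Pear-shaped cast-aluminium gear cover, clamped by two low toggle clamps on a dark plate 220 x 170 mm; does not move. Origin under the plate's centre on the table; the boss stands at its x -55 mm, y 0. Casting's skin at 52 mm height; a low ring with a black shaft seal (72 mm across, 64 mm high) at x +35 mm; clamps at x -12 mm, y +-70 mm, 60 mm high.
- bin: Grey open box, fixed, 140 (its x) x 120 mm, walls 4 mm thick and 45 mm high, floor about 4 mm thick. Origin under its centre on the table.
- sleeve: Bystander in the row on the mat: plain steel sleeve without flange, 32 mm across, 30 mm high, standing. Origin at its underside's centre.
- bearing: Bystander in the row on the mat: steel ball bearing, 42 mm across, 14 mm high, lying flat. Origin at its underside's centre.
- meter: Bystander: blue and black multimeter, 88 x 180 x 45 mm, lying on the table. Origin at its underside's centre.
- driver: Bystander: screwdriver with an orange handle, 190 mm long, lying on the table beyond the cover, along its x. Origin at mid-length, at the table.
- grease: Bystander: grey grease jar with a white cap, 62 mm across, 75 mm high. Origin at its underside's centre.
- probe: Bystander: red test probe, 126 mm long, 17 mm thick, lying on the table along its x. Origin near mid-length, at the table.
There are look-alikes about, which are no part of the job. Of the things that look like the bush, take the one that is farthest to the robot's right at the start.

How it is judged (in metres and radians):
On the way, in this order (a step that is already met when the one before it is completed fails the run):
1. the red plug is in the grey bin (height (world z) of plug below 0.04 m and x of plug in the frame of bin between -0.068 and 0.068 m and y of plug in the frame of bin between -0.058 and 0.058 m), for 0.2 s.
2. the bushing is started square in the bore (z of bush in the frame of bore_mouth below 0.016 m and horizontal distance between bush and bore_mouth below 0.003 m and angle between the z axis of bush and the z axis of bore_mouth, either way round below 0.08 rad), for 0.2 s.
At the end, for the whole second after the job is handed in: The bushing is home in the boss: flange underside within 1.5 mm of the boss face, its axis within 3 mm and 0.05 rad of the bore's, at rest. The red plug lies at rest inside the grey bin, below its rim (all of step 1 and z of bush in the frame of bore_mouth below 0.0015 m and horizontal distance between bush and bore_mouth below 0.003 m and angle between the z axis of bush and the z axis of bore_mouth, either way round below 0.05 rad and linear speed of bush below 0.01 m/s and linear speed of plug below 0.02 m/s); the robot touches nothing.
It fails at once if the bushing bears on the cover's casting with more than 35 N (contact force between bush and cover above 35 N).
It fails at once if a bystander is moved by more than 30 mm (distance of any of sleeve, bearing, meter, driver, grease, probe from where it was at the start of the episode above 0.03 m).
It also fails if it takes over 72 s, if anything falls off the work surface, if the arm or the gripper's body presses on something with over 40 N, if the wrist force passes 120 N, or if a joint passes its speed limit or range.

### The arm

A 7-joint arm with a two-finger parallel gripper is mounted at the origin on the work surface. World frame = base frame: x ahead of the robot, y to its left, z up, the work surface at z = 0. Lengths are in m, angles in degrees, forces in N, time in s.
With the tool pointing down it reaches from about 0.4 to 0.85 m from the base axis. Payload 4.5 kg.
Tool frame: the origin (TCP) lies at the very end of the fingers, on their centre line; the grasp point (between the pads) lies 19 mm behind it; z points along the fingers, y is the direction in which the jaws open and shut (so a half turn about z gives the same grasp; the last joint's range is limited). The gripper opens to 88 mm and grips with 3 to 60 N. Pads are 18 mm wide; open, the fingers measure 123 mm over their backs; the gripper's body (75 mm by 187 mm) begins 45 mm behind the grasp point.
Start: joints at [68.973, 39.483, -11.15, 89.685, 9.013, 51.709, -12.324], TCP at [0.244, -0.575, 0.206] pointing down, gripper open.
Joint ranges: [-172.22, 172.22], [-26.19, 119.32], [-84.43, 86.54], [7.71, 146.69], [-57.33, 237.33], [2.42, 119.75], [-152.13, 152.13]. Speed limits (degrees/s): [147.25, 147.25, 180, 180, 180, 180, 180].

### API

Orientations are given as [roll, pitch, yaw] about the fixed x, y, z axes, in that order (R = Rz(yaw) Ry(pitch) Rx(roll)).
In Python, from rig import state, camera, close_job gives the robot as it stands. The module is installed in compiled form; this text tells all that it offers.
- The arm moves only by the shell command python3 -m creep 'ROWS'. ROWS is JSON, one flat list of numbers, 5 for each row, row after row: the shift along the tool's x, y, z in mm, then the turn about the tool's z in degrees, then the finger opening in mm, from 0 to 88.1. A call has 1 to 12 rows; each row is the pose to reach, as a shift and turn from the pose measured when the call began, along the tool's axes at that moment; what a row does not reach only later rows make up. A row lasts 1/8 s, in which the tool goes at most 62.5 mm and 10.7 degrees, less where a joint would pass 70% of its speed; a pose out of reach is approached as far as the arm can. A call with a gripper value outside its range is refused whole. The fingers move at their own pace and stop on an object; the grip force is fixed at half the most. Time passes only in rows, so rows that repeat a pose let the fingers close. It gives the time, the measured TCP pose, the force and the opening at its end, in the units of the state.
- state(): the state, without advancing time (a new reading comes with each control period).
- camera(name): name is "scene" or "top" or "wrist"; returns a dict with "color" (420x560x3 uint8, red, green, blue), "mtx" (3x3 intrinsics, pixels), "R" (3x3) and "t" (3): a world point X has camera coordinates R X + t; the wrist camera has in their place "mount" (4x4, takes a point from camera to tool coordinates, whose origin is the TCP and whose axes are the flange's). Camera axes: x right, y down, z forward; pixel columns grow to the right and rows downward; lengths in m; the calibration is good to about 2 mm. A picture is of the moment at which its call begins: read the wrist's pose just before it. There is no depth.
- close_job(): hands the job in, once; it reports no verdict.
The state is a dict: "time_s": time; "joints": joint angles; "qd": joint speeds; "effort": joint torques, N m; "eef_pos": TCP position; "orientation": TCP orientation; "force": force on the tool from outside, world axes, zero at the start; "moment": the same for the moment, N m; "gripper_width": finger opening in m.
Only numpy, scipy, OpenCV 4.12 (cv2) and the standard library are available. Lean on these libraries where they do the work, as an engineer would, in place of code of your own. Each camera call takes 0.05 s, during which the arm holds its last target.

## Working session

There is one attempt and no reset: what is moved stays moved. The work goes in short steps, Python scripts to look and compute and a shell command to move; the robot and the scene stay as the last step left them, time stands still between calls to the robot, and variables do not carry over. Pictures are saved under pics/ and viewed, and the job is handed in when it is done.

```bash
mkdir -p pics; python3 - <<'E'
from rig import state,camera
import cv2,numpy as np
s=state();print(s)
for n in("scene","top","wrist"):
    c=camera(n);cv2.imwrite(f"pics/{n}0.png",c["color"][:,:,::-1]);print(n,c["mtx"].tolist(),{k:np.round(c[k],4).tolist() for k in c if k in("R","t","mount")})
E
```

```text
{'time_s': 0.0, 'joints': array([ 68.97382308,  39.53335285, -11.1425598 ,  89.74373559,
         9.01160265,  51.71015059, -12.32514851]), 'qd': array([-0.01941841, -0.03501962, -0.00728511,  0.05771354, -0.09917541,
        0.02964598, -0.04206223]), 'effort': array([-6.29900733e-04, -5.27567124e+01, -1.26692958e+00, -1.53429937e+01,
       -5.25590801e-02,  6.55801938e-03,  1.48384242e-04]), 'eef_pos': array([ 0.2434974 , -0.57486765,  0.20501252]), 'orientation': array([-1.79894704e+02,  8.35856167e-03,  2.29642609e+01]), 'force': array([ 1.20708132,  0.43674676, -0.15487306]), 'moment': array([0.0268124 , 0.03741063, 0.03062918]), 'gripper_width': 0.08795136600907043}
scene [[404.76496972090206, 0.0, 280.3154185699176], [0.0, 404.76496972090206, 211.273431516644], [0.0, 0.0, 1.0]] {'R': [[-0.7268, 0.6868, 0.0103], [0.3995, 0.4349, -0.807], [-0.5588, -0.5824, -0.5904]], 't': [0.3588, -0.1829, 1.3959]}
top [[466.6260353785958, 0.0, 278.95483611851796], [0.0, 466.6260353785958, 210.86638781177112], [0.0, 0.0, 1.0]] {'R': [[-0.025, -0.9996, -0.0137], [-0.9868, 0.0268, -0.1596], [0.1599, 0.0096, -0.9871]], 't': [0.0809, 0.5718, 1.1405]}
wrist [[372.4095564643682, 0.0, 277.52910806545793], [0.0, 372.4095564643682, 213.71219197852253], [0.0, 0.0, 1.0]] {'mount': [[0.0005, -0.9562, -0.2927, 0.0766], [1.0, 0.0008, -0.0009, -0.0001], [0.0011, -0.2927, 0.9562, -0.1788], [0.0, 0.0, 0.0, 1.0]]}
```

View pics/top0.png

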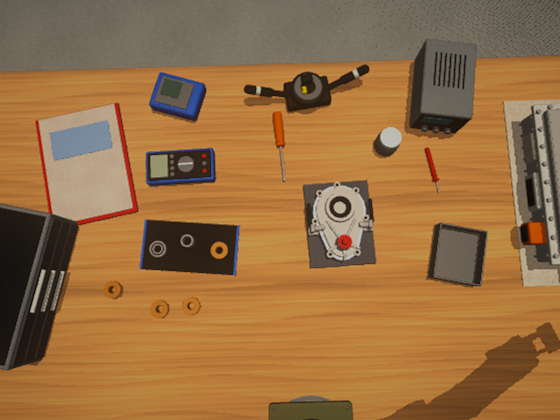

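View pics/scene0.png

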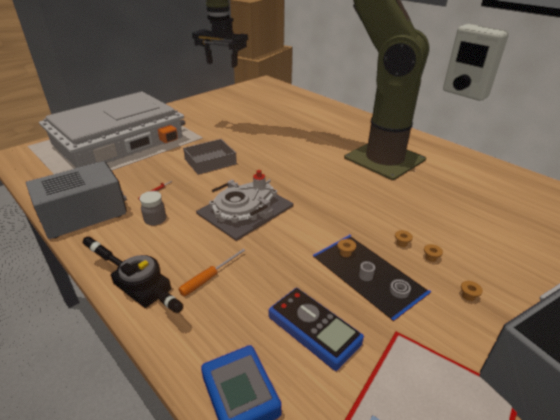

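View pics/wrist0.png

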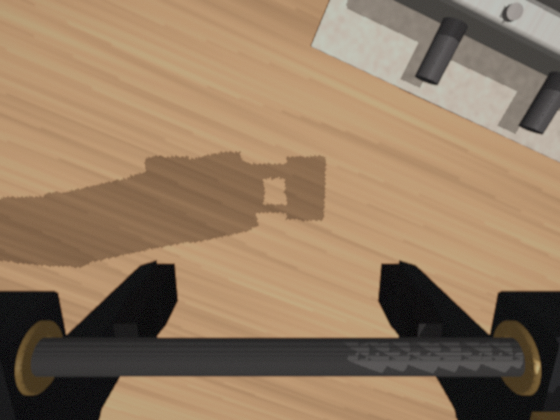

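Bronze ring candidates in the top view are (219,250) on the mat, and (191,306), (160,309) and (113,289) on the bare table. Right in the image is the robot's right, so (219,250) fits: it's the rightmost and sits in the mat row. I'll confirm it in a crop and measure.

```bash
cat > h.py <<'E'
import numpy as np,cv2
from rig import state,camera
from scipy.spatial.transform import Rotation as Ro
def ray(c,u,v,z,s=None):
    d=np.linalg.solve(c["mtx"],[u,v,1.])
    if "R" in c: R=c["R"].T; o=-R@c["t"]
    else:
        T=np.eye(4);T[:3,:3]=Ro.from_euler("xyz",s["orientation"],degrees=True).as_matrix();T[:3,3]=s["eef_pos"]
        T=T@c["mount"];R=T[:3,:3];o=T[:3,3]
    w=R@d
    return o+w*(z-o[2])/w[2]
def proj(c,X,s=None):
    X=np.atleast_2d(X)
    if "R" in c: P=X@c["R"].T+c["t"]
    else:
        T=np.eye(4);T[:3,:3]=Ro.from_euler("xyz",s["orientation"],degrees=True).as_matrix();T[:3,3]=s["eef_pos"]
        T=np.linalg.inv(T@c["mount"]);P=X@T[:3,:3].T+T[:3,3]
    p=P@c["mtx"].T;return p[:,:2]/p[:,2:]
def totool(s,X):
    return Ro.from_euler("xyz",s["orientation"],degrees=True).as_matrix().T@(np.array(X)-s["eef_pos"])*1000
E
python3 - <<'E'
from h import *
c=camera("top");im=c["color"][:,:,::-1].copy()
a=cv2.resize(im[200:330,90:260],None,fx=4,fy=4,interpolation=cv2.INTER_CUBIC)
cv2.imwrite("pics/cropA.png",a)
a=cv2.resize(im[170:300,290:500],None,fx=3.8,fy=3.8,interpolation=cv2.INTER_CUBIC)
cv2.imwrite("pics/cropB.png",a)
for n,u,v,z in[("bush",219,250,.032),("r1",191,306,.028),("r2",160,309,.028),("r3",113,289,.028),("plug",344.5,241,.106),("seal",340,207,.064),("bin",458,255,.045),("sleeve",187,240,.034),("bearing",157,248,.018)]:
    print(n,ray(c,u,v,z).round(4))
E
```

```text
bush [0.4794 0.2211 0.032 ]
r1 [0.3411 0.2926 0.028 ]
r2 [0.3356 0.3705 0.028 ]
r3 [0.3881 0.4905 0.028 ]
plug [ 0.4871 -0.0891  0.106 ]
seal [ 0.5765 -0.0874  0.064 ]
bin [ 0.4503 -0.378   0.045 ]
sleeve [0.5068 0.3025 0.034 ]
bearing [0.4898 0.3834 0.018 ]
```

View pics/cropA.png

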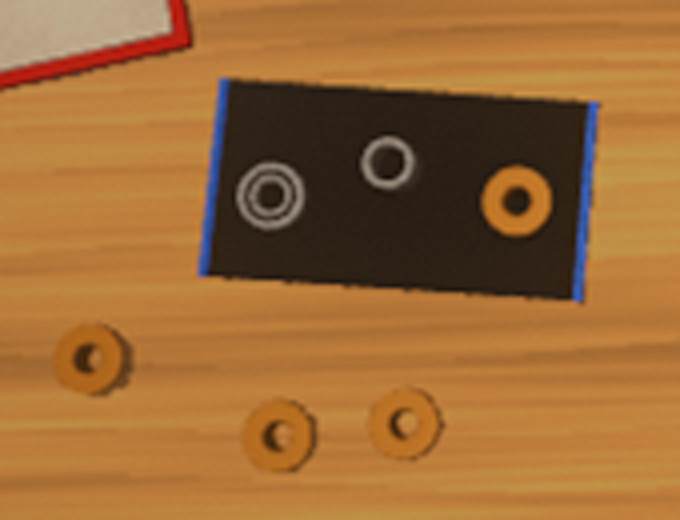

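View pics/cropB.png

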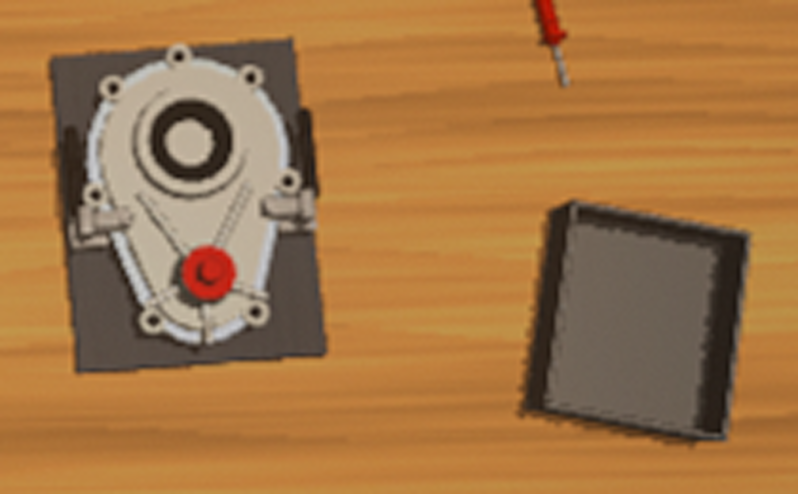

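Confirmed: the bush is the bronze ring at crop (516,201), i.e. pixel (219,250), the only one on the mat. The plug is at (344,241), 89 mm from the seal centre (given: 90). Next is hovering over the plug.

```bash
python3 - <<'E'
from h import *
s=state();print(totool(s,[.487,-.089,.17]),totool(s,[.45,-.378,.17]))
E
```

```text
[ 413.71747509 -352.60347937   35.6877221 ] [ 266.88797645 -100.94690844   35.42573991]
```

```bash
python3 -m creep '[41,-35,0,-4.5,88, 83,-70,0,-9,88, 124,-106,0,-13.5,88, 165,-141,0,-18,88, 207,-176,5,-22.5,70, 248,-211,10,-27,60, 290,-247,15,-31.5,50, 331,-282,20,-36,50, 372,-317,30,-40.5,50, 414,-353,36,-45,50, 414,-353,36,-45,50, 414,-353,36,-45,50]'
python3 - <<'E'
from h import *
s=state();c=camera("wrist");im=c["color"][:,:,::-1].copy();cv2.imwrite("pics/w1.png",im)
print(s["joints"].round(0),s["qd"].round(1),s["orientation"]);print(proj(c,[[.487,-.089,.106],[.487,-.089,.086]],s))
E
```

```text
time_s: 1.7
eef_pos: [0.4865, -0.0892, 0.1695]
orientation: [-179.9, 0.0, 67.9]
force: [-1.2, 0.0, -0.5]
gripper_width: 0.0495
[ 17.  34. -19. 114.  19.  35. -36.] [ 1.7 -0.4  1.1  0.4  0.1 -0.   0. ] [-1.79911256e+02  2.52630910e-02  6.79350495e+01]
[[277.67251994 216.57152948]
 [277.71396017 208.39169984]]
```

View pics/w1.png

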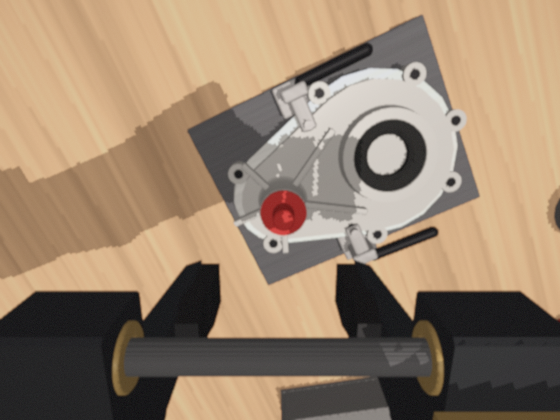

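```bash
python3 - <<'E'
from h import *
im=cv2.imread("pics/w1.png");
cv2.imwrite("pics/w1c.png",cv2.resize(im[170:270,220:350],None,fx=6,fy=6,interpolation=cv2.INTER_CUBIC))
E
```

```text
(no output)
```

View pics/w1c.png

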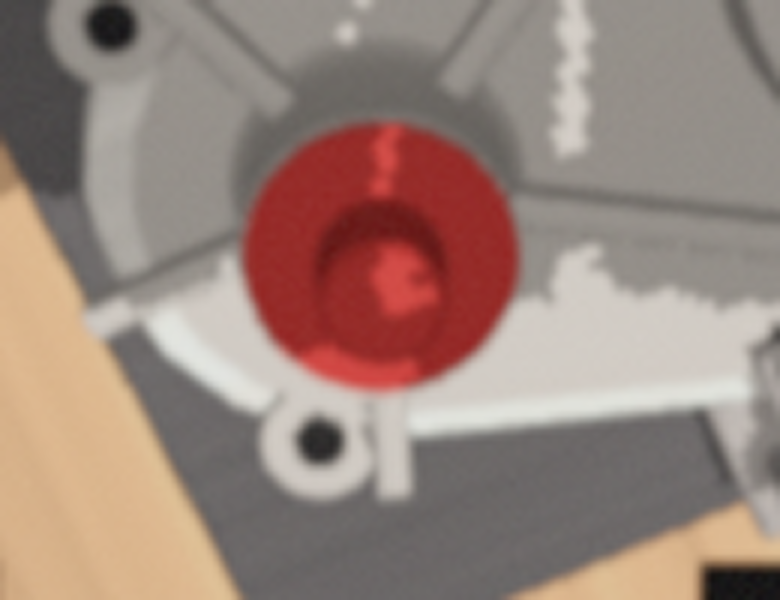

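The wrist picture shows the red rim centred at about (283.7,212.5) and the stem top at about (283.5,219.5).

```bash
python3 - <<'E'
from h import *
s=state();c=camera("wrist")
for u,v,z in[(283.7,212.5,.089),(283.5,219.5,.106)]:
    X=ray(c,u,v,z,s);print(X,totool(s,X))
print(s["eef_pos"])
E
```

```text
[ 0.48996963 -0.09363388  0.089     ] [-1.85541643  4.84866175 80.56825755]
[ 0.48967461 -0.09335687  0.106     ] [-1.72308819  4.44760428 63.56868672]
[ 0.48630469 -0.09007147  0.16957341]
```

```bash
python3 -m creep '[-1.8,4.6,20,0,44, -1.8,4.6,45,0,40, -1.8,4.6,65,0,40, -1.8,4.6,77,0,40, -1.8,4.6,77,0,40, -1.8,4.6,77,0,10, -1.8,4.6,77,0,10, -1.8,4.6,77,0,10, -1.8,4.6,77,0,10]'
```

```text
time_s: 2.92
eef_pos: [0.4899, -0.0938, 0.0929]
orientation: [-180.0, 0.0, 67.8]
force: [-0.9, -0.7, -0.8]
gripper_width: 0.0099
```

```bash
python3 - <<'E'
from h import *
s=state();print(s["force"],s["gripper_width"],s["eef_pos"])
for n in("wrist","scene"):
    c=camera(n);cv2.imwrite(f"pics/{n}2.png",c["color"][:,:,::-1])
c=c["color"][:,:,::-1][130:230,190:330];cv2.imwrite("pics/scene2c.png",cv2.resize(c,None,fx=5,fy=5,interpolation=cv2.INTER_CUBIC))
E
```

```text
[-0.86290656 -0.65900761 -0.78863813] 0.009873182860939205 [ 0.48989653 -0.09382432  0.09288451]
```

View pics/wrist2.png

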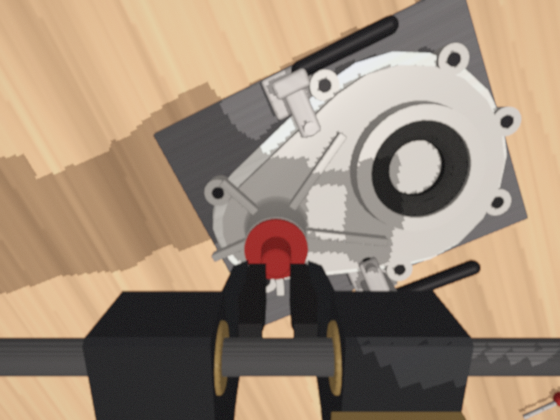

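View pics/scene2c.png

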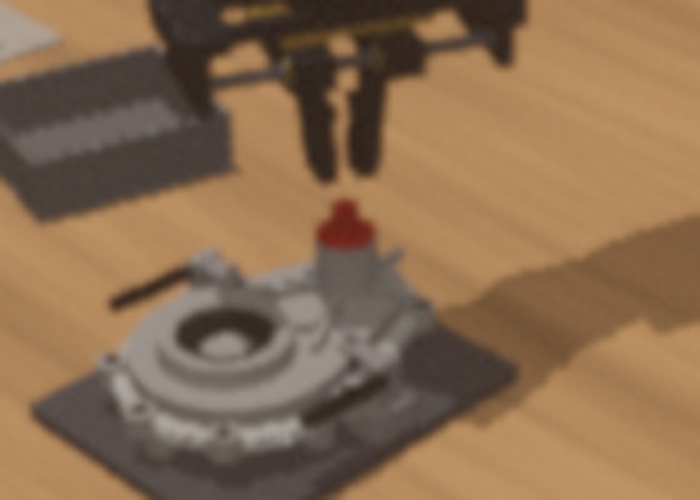

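```bash
python3 - <<'E'
from h import *
s=state();p=s["eef_pos"]
for n in("scene","top"):
    c=camera(n);q=proj(c,[p,p+[0,0,.02],[.487,-.089,.106],[.4899,-.0938,.106]]);print(n,q.round(1).tolist())
    im=c["color"][:,:,::-1];u,v=q[0].astype(int)
    cv2.imwrite(f"pics/{n}3.png",cv2.resize(im[v-50:v+50,u-65:u+65],None,fx=6,fy=6,interpolation=cv2.INTER_CUBIC));print(u-65,v-50)
E
```

```text
scene [[258.5, 174.2], [258.3, 167.9], [260.3, 170.3], [258.3, 170.0]]
193 124
top [[345.7, 240.3], [346.8, 239.5], [344.4, 241.0], [346.4, 239.8]]
280 190
```

View pics/scene3.png

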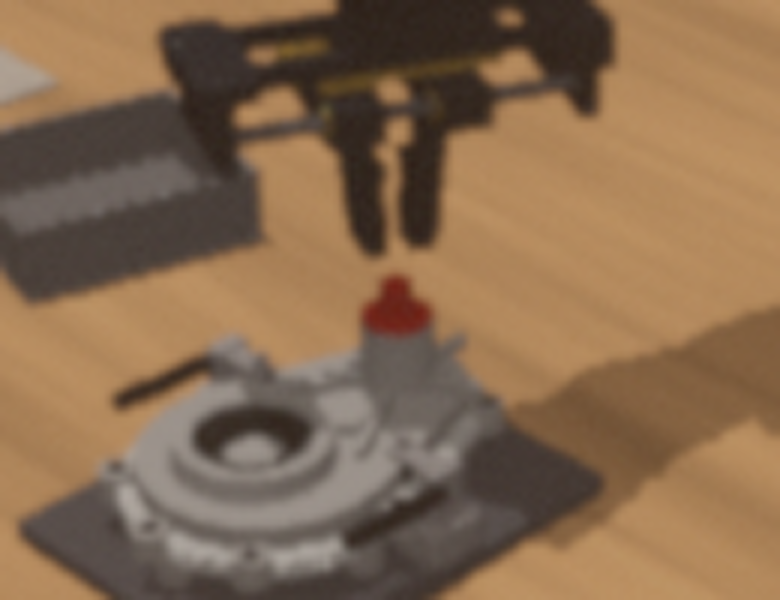

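View pics/top3.png

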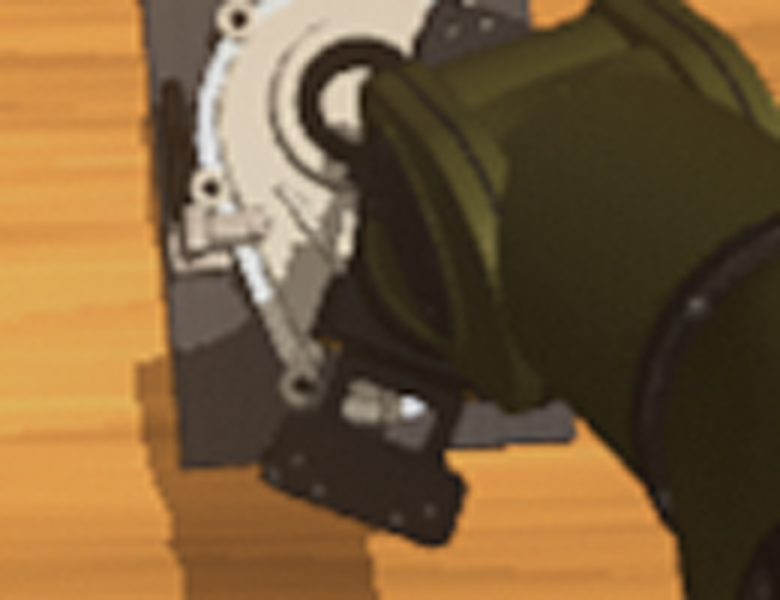

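The fingers closed on nothing. Both the scene and wrist pictures show the real fingertips about 27–31 mm above the reported TCP: wrist tip edge at row 264, where the TCP should project to row 254, and scene tips at crop (395,250) instead of (393,301). Lateral alignment agrees to about 1 mm, so I'll open and descend further by feel.

```bash
python3 -m creep '[0,0,0,0,44, 0,0,0,0,44, 0,0,10,0,44, 0,0,18,0,44, 0,0,22,0,44, 0,0,26,0,44, 0,0,26,0,44]'; python3 - <<'E'
from h import *
for n in("wrist","scene"):
    c=camera(n);cv2.imwrite(f"pics/{n}4.png",c["color"][:,:,::-1])
c=c["color"][:,:,::-1][124:224,193:323];cv2.imwrite("pics/scene4c.png",cv2.resize(c,None,fx=6,fy=6,interpolation=cv2.INTER_CUBIC))
E
```

```text
time_s: 4.0
eef_pos: [0.4896, -0.0937, 0.0664]
orientation: [-179.9, 0.0, 67.8]
force: [-0.1, -0.1, 0.2]
gripper_width: 0.0441
```

View pics/scene4c.png

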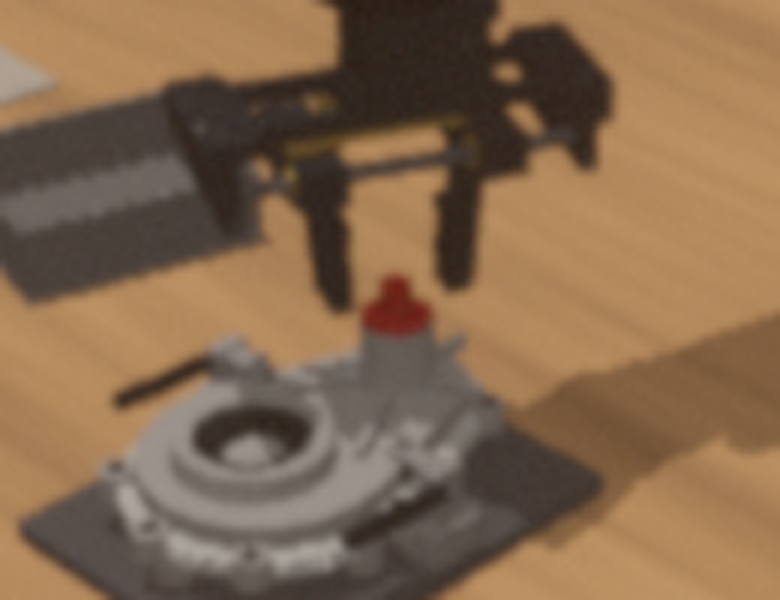

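View pics/wrist4.png

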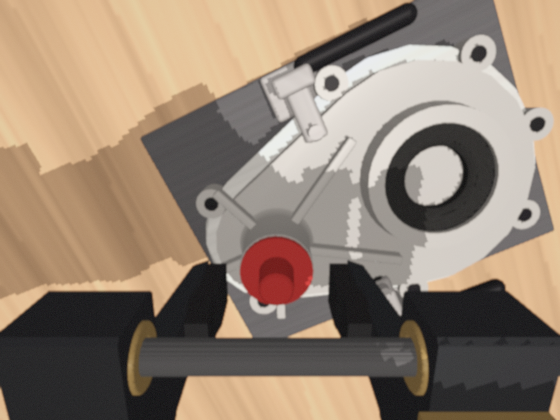

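```bash
python3 -m creep '[0,0,3,0,30, 0,0,3,0,12, 0,0,3,0,8, 0,0,3,0,8, 0,0,3,0,8, 0,0,3,0,8]'
```

```text
time_s: 4.85
eef_pos: [0.4898, -0.0938, 0.0638]
orientation: [-179.9, 0.0, 67.8]
force: [0.2, 0.2, 0.6]
gripper_width: 0.0147
```

Holding at 14.7 mm (nominal stem 16). Now the lift and the bin geometry.

```bash
python3 -m creep '[0,0,-15,0,8, 0,0,-35,0,8, 0,0,-55,0,8, 0,0,-55,0,8]'; python3 - <<'E'
from h import *
s=state();c=camera("scene");im=c["color"][:,:,::-1][124:224,193:323];cv2.imwrite("pics/scene5c.png",cv2.resize(im,None,fx=6,fy=6,interpolation=cv2.INTER_CUBIC))
print(s["gripper_width"])
import json
t=json.loads('[[572,203],[748,235],[725,440],[527,410]]')
i=cv2.imread("pics/top0.png")
c=dict(camera("top"))
P=[ray(c,290+u/3.8,170+v/3.8,.045) for u,v in t]
print(np.round(P,3),np.mean(P,0))
print(totool(s,[*np.mean(P,0)[:2],.1]))
E
```

```text
time_s: 5.35
eef_pos: [0.4909, -0.094, 0.1197]
orientation: [179.9, -0.0, 67.8]
force: [-0.5, 0.3, -0.7]
gripper_width: 0.0143
0.014305930433722748
[[ 0.531 -0.341  0.045]
 [ 0.506 -0.455  0.045]
 [ 0.373 -0.427  0.045]
 [ 0.396 -0.301  0.045]] [ 0.45149625 -0.38106538  0.045     ]
[-280.67018139   72.15198282   19.80556028]
```

View pics/scene5c.png

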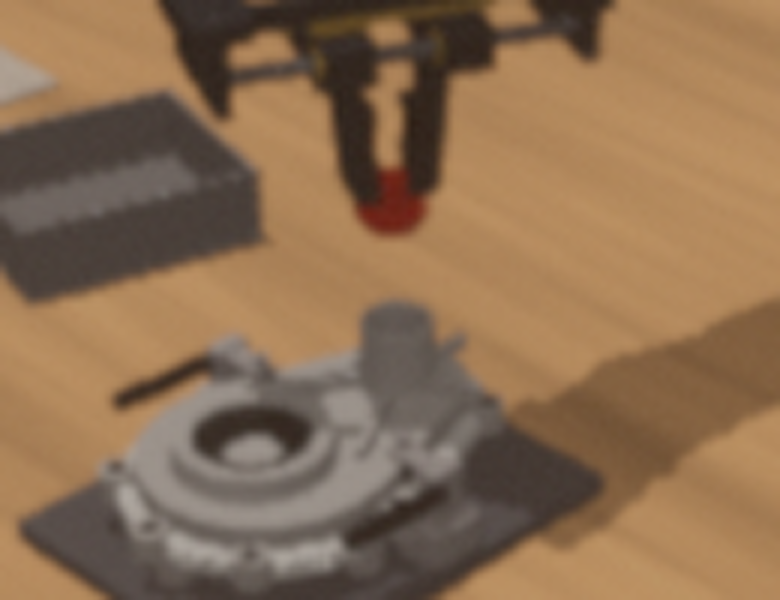

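```bash
python3 -m creep '[-47,12,0,0,8, -94,24,0,0,8, -141,36,0,0,8, -188,48,0,0,8, -235,60,10,0,8, -281,72,40,0,8, -281,72,80,0,8, -281,72,92,0,8, -281,72,92,0,8, -281,72,92,0,30, -281,72,92,0,40, -281,72,92,0,40]'; python3 - <<'E'
from h import *
c=camera("wrist");cv2.imwrite("pics/w6.png",c["color"][:,:,::-1])
E
```

```text
time_s: 6.95
eef_pos: [0.4505, -0.3815, 0.0274]
orientation: [180.0, 0.1, 67.8]
force: [0.0, 1.2, 0.9]
gripper_width: 0.0395
```

View pics/w6.png

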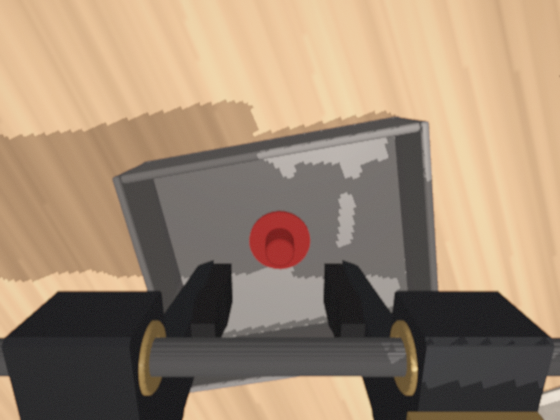

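The plug lies in the middle of the bin at pixel (279,240). Next I'll return above the boss to measure the open bore.

```bash
python3 -m creep '[0,0,-50,0,40, 0,0,-100,0,40, 40,-10,-135,0,40, 88,-22,-140,0,50, 136,-34,-140,0,60, 184,-47,-140,0,60, 232,-60,-140,0,60, 281,-72,-140,0,60, 281,-72,-140,0,60, 281,-72,-140,0,60, 281,-72,-140,0,60]'; python3 - <<'E'
from h import *
s=state();c=camera("wrist");im=c["color"][:,:,::-1];cv2.imwrite("pics/w7.png",im)
print(s["eef_pos"],s["orientation"],proj(c,[.4898,-.0936,.086],s))
cv2.imwrite("pics/w7c.png",cv2.resize(im[160:260,210:340],None,fx=6,fy=6,interpolation=cv2.INTER_CUBIC))
E
```

```text
time_s: 8.38
eef_pos: [0.4896, -0.0958, 0.1669]
orientation: [-180.0, 0.1, 67.6]
force: [0.3, -0.1, 0.0]
gripper_width: 0.0598
[ 0.48955806 -0.09579236  0.16689725] [-1.79996576e+02  1.27539773e-01  6.76299387e+01] [[276.20504093 206.88257006]]
```

View pics/w7c.png

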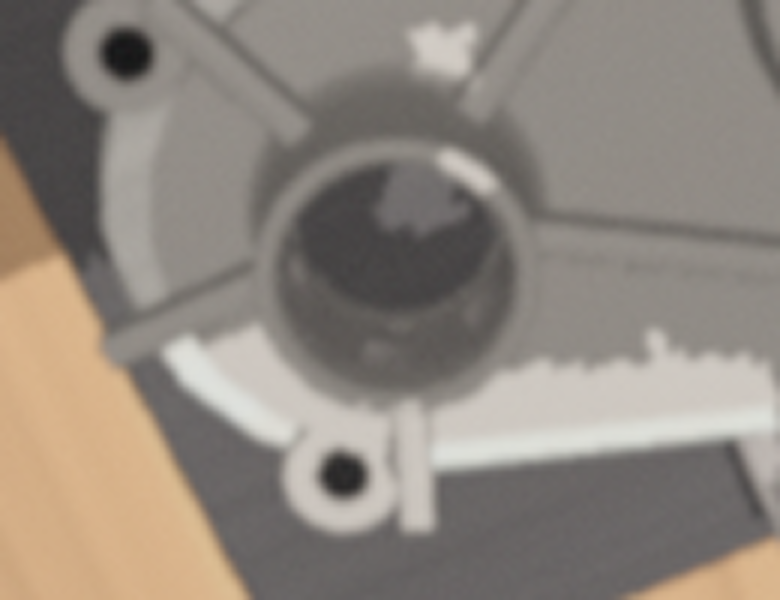

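```bash
python3 - <<'E'
from h import *
s=state();c=camera("wrist");X=ray(c,276.2,205.7,.086,s);print(X,totool(s,X),totool(s,[.482,.218,.113]),s["joints"])
E
```

```text
[ 0.49016007 -0.09262807  0.086     ] [ 3.19890554 -0.60887997 80.8616004 ] [ 287.29269259 -126.37325367   53.30390321] [ 19.0845695   34.56097512 -21.19161667 113.21454163  20.65232894
  35.91086333 -37.97806674]
```

```bash
python3 -m creep '[48,-21,0,0,60, 96,-42,0,0,60, 144,-63,0,0,60, 192,-84,10,0,60, 240,-105,25,0,60, 287,-126,45,0,60, 287,-126,53,0,60, 287,-126,53,0,60, 287,-126,53,0,60, 287,-126,53,0,60]'; python3 - <<'E'
from h import *
s=state();c=camera("wrist");im=c["color"][:,:,::-1];cv2.imwrite("pics/w8.png",im)
print(s["eef_pos"],s["orientation"],proj(c,[.482,.218,.032],s))
cv2.imwrite("pics/w8c.png",cv2.resize(im[160:260,210:340],None,fx=6,fy=6,interpolation=cv2.INTER_CUBIC))
E
```

```text
time_s: 9.72
eef_pos: [0.483, 0.2163, 0.1139]
orientation: [180.0, 0.1, 67.5]
force: [-0.1, -0.4, -0.5]
gripper_width: 0.0596
[0.48296742 0.21630438 0.11392884] [1.79952191e+02 9.42178363e-02 6.74903732e+01] [[274.83415188 207.77271   ]]
```

View pics/w8.png

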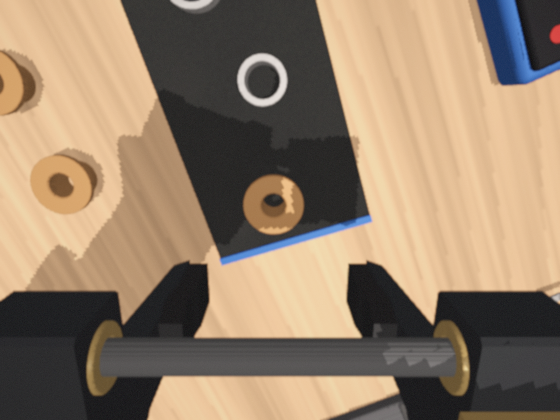

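View pics/w8c.png

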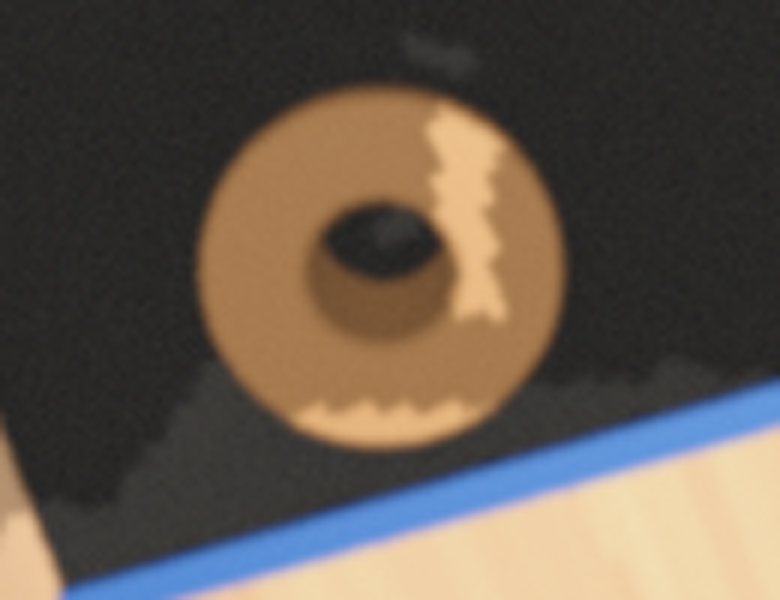

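```bash
python3 - <<'E'
from h import *
s=state();c=camera("wrist");X=ray(c,273.6,205.1,.032,s);print(X,totool(s,X),s["eef_pos"])
E
```

```text
[0.48182951 0.22055357 0.032     ] [ 3.37215527 -2.50369992 81.85230266] [0.48285301 0.21662072 0.11385918]
```

```bash
python3 -m creep '[3.4,-2.5,40,0,64, 3.4,-2.5,75,0,64, 3.4,-2.5,100,0,64, 3.4,-2.5,113,0,64, 3.4,-2.5,120,0,64, 3.4,-2.5,120,0,64]'; python3 - <<'E'
from h import *
s=state();print(s["eef_pos"],s["force"])
for n in("wrist","scene"):
    c=camera(n);cv2.imwrite(f"pics/{n}9.png",c["color"][:,:,::-1])
print(proj(c,[[.482,.2205,.032],[.482,.2205,.004]]))
c=c["color"][:,:,::-1][200:300,285:415];cv2.imwrite("pics/scene9c.png",cv2.resize(c,None,fx=6,fy=6,interpolation=cv2.INTER_CUBIC))
E
```

```text
time_s: 10.58
eef_pos: [0.482, 0.2209, -0.0059]
orientation: [179.9, 0.1, 67.5]
force: [-0.2, -0.7, -0.6]
gripper_width: 0.064
[ 0.48200705  0.22089396 -0.00592331] [-0.20683578 -0.65244828 -0.566748  ]
[[346.57933194 244.22560105]
 [345.36152725 252.86326245]]
```

View pics/scene9c.png

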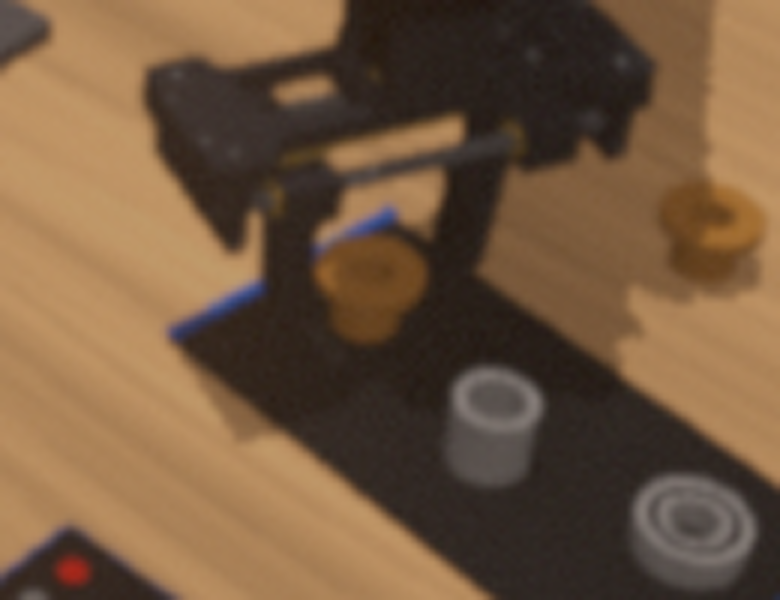

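View pics/wrist9.png

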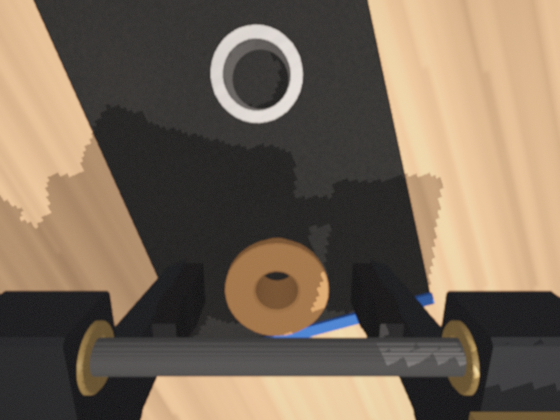

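```bash
python3 -m creep '[0.8,0,5,0,64, 0.8,0,10,0,64, 0.8,0,12,0,64, 0.8,0,12,0,64]'
```

```text
time_s: 11.18
eef_pos: [0.4824, 0.2218, -0.0177]
orientation: [179.9, 0.0, 67.5]
force: [-0.5, -0.5, -0.2]
gripper_width: 0.0642
```

```bash
python3 -m creep '[0,0,0,0,50, 0,0,0,0,40, 0,0,0,0,34, 0,0,0,0,34, 0,0,0,0,34, 0,0,0,0,34]';python3 - <<'E'
from h import *
s=state();print(s["force"],s["moment"],s["gripper_width"])
for n in("wrist","scene"):
    c=camera(n);cv2.imwrite(f"pics/{n}10.png",c["color"][:,:,::-1])
c=c["color"][:,:,::-1][200:300,285:415];cv2.imwrite("pics/scene10c.png",cv2.resize(c,None,fx=6,fy=6,interpolation=cv2.INTER_CUBIC))
E
```

```text
time_s: 11.92
eef_pos: [0.4824, 0.2217, -0.0176]
orientation: [179.9, 0.0, 67.5]
force: [-0.3, -0.0, 1.3]
gripper_width: 0.0425
[-0.30442285 -0.00690381  1.33421737] [-0.00974373 -0.02449704 -0.00685698] 0.04248300977196203
```

View pics/scene10c.png

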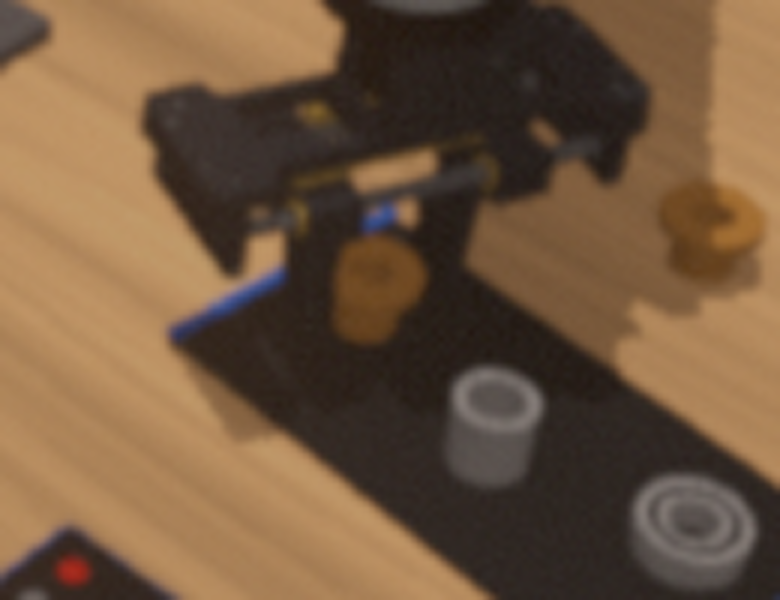

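View pics/wrist10.png

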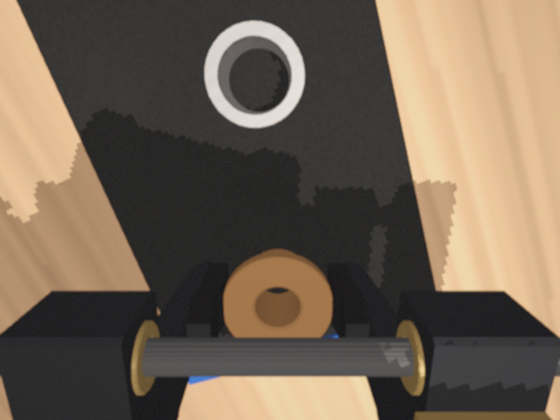

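The bush is gripped (42.5 mm; readings run about 1.5 mm low, as with the plug). Two independent offsets, in-hand view and bias-free hover difference, agree on TCP target (0.4907,-0.0913). I'll lift and carry.

```bash
python3 -m creep '[0,0,-20,0,34, 0,0,-60,0,34, 0,0,-100,0,34, -20,9,-125,0,34, -65,29,-125,0,34, -110,49,-125,0,34, -155,69,-125,0,34, -200,89,-125,0,34, -245,109,-125,0,34, -276,123,-125,0,34, -286,127.6,-125,0,34, -286,127.6,-125,0,34]';python3 - <<'E'
from h import *
s=state();print(s["force"],s["moment"],s["gripper_width"],s["eef_pos"],s["orientation"])
for n in("wrist","scene"):
    c=camera(n);cv2.imwrite(f"pics/{n}11.png",c["color"][:,:,::-1])
c=c["color"][:,:,::-1][114:214,193:323];cv2.imwrite("pics/scene11c.png",cv2.resize(c,None,fx=6,fy=6,interpolation=cv2.INTER_CUBIC))
s=state();print(s["eef_pos"],totool(s,[.4907,-.0913,.0746]))
E
```

```text
time_s: 13.52
eef_pos: [0.491, -0.0909, 0.1076]
orientation: [179.9, 0.0, 67.5]
force: [0.5, 0.9, -1.4]
gripper_width: 0.0428
[ 0.47794377  0.86864836 -1.36122721] [ 0.02619276 -0.04890218  0.00198682] 0.04284813657002341 [ 0.4909832  -0.0908528   0.10761858] [1.79947637e+02 7.70567991e-03 6.75083736e+01]
[ 0.491217   -0.08906602  0.10776264] [-2.28658578  0.34052836 33.16133599]
```

View pics/scene11c.png

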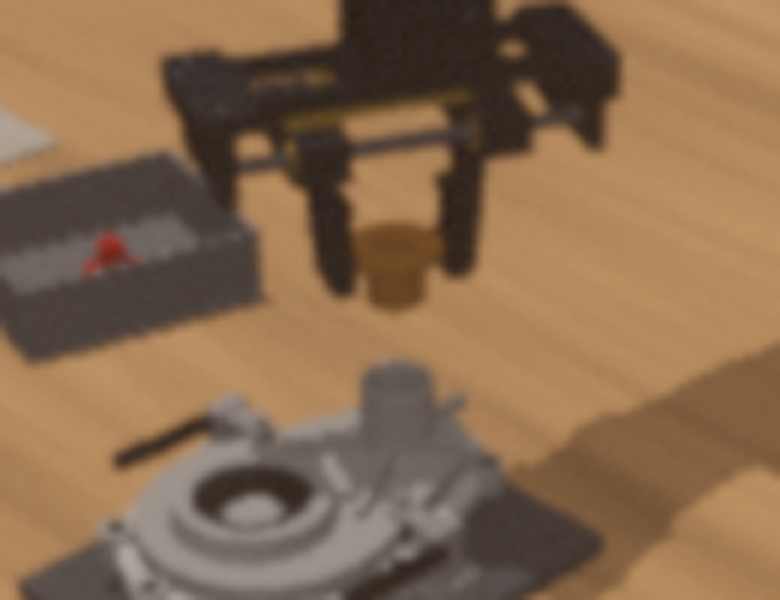

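View pics/wrist11.png

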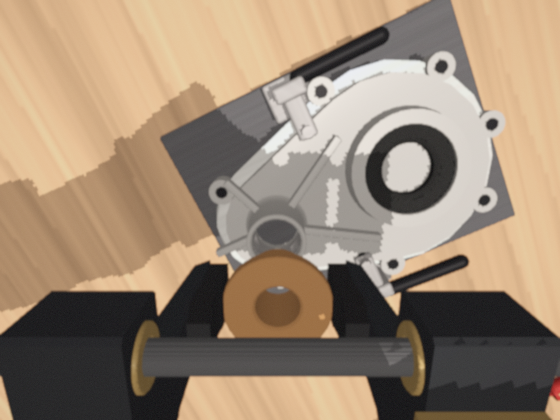

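```bash
python3 -m creep '[-2.2,0.3,15,0,34, -2.2,0.3,26,0,34, -2.2,0.3,30,0,34, -2.2,0.3,30,0,34, -2.2,0.3,30,0,34, -2.2,0.3,30,0,34]';python3 - <<'E'
from h import *
for n in("wrist","scene"):
    s=state();print(s["eef_pos"],s["force"].round(2),s["qd"].round(1));c=camera(n);cv2.imwrite(f"pics/{n}12.png",c["color"][:,:,::-1])
c=c["color"][:,:,::-1][134:204,213:303];cv2.imwrite("pics/scene12c.png",cv2.resize(c,None,fx=8,fy=8,interpolation=cv2.INTER_CUBIC))
s=state();print(s["eef_pos"],totool(s,[.4907,-.0913,.0644]))
E
```

```text
time_s: 14.38
eef_pos: [0.4909, -0.0912, 0.0781]
orientation: [179.9, -0.1, 67.7]
force: [0.5, 1.1, -1.9]
gripper_width: 0.0426
[ 0.49094707 -0.09124752  0.07806981] [ 0.52  1.12 -1.88] [ 0.1  0.2 -0.   0.1  0.1  0.  -0. ]
[ 0.49087133 -0.09130069  0.07803499] [ 1.01  0.23 -1.4 ] [ 0.   0.1 -0.1  0.   0.  -0.1  0. ]
[ 0.49083268 -0.09129249  0.07799076] [-0.06875243 -0.13753939 13.59054399]
```

View pics/scene12c.png

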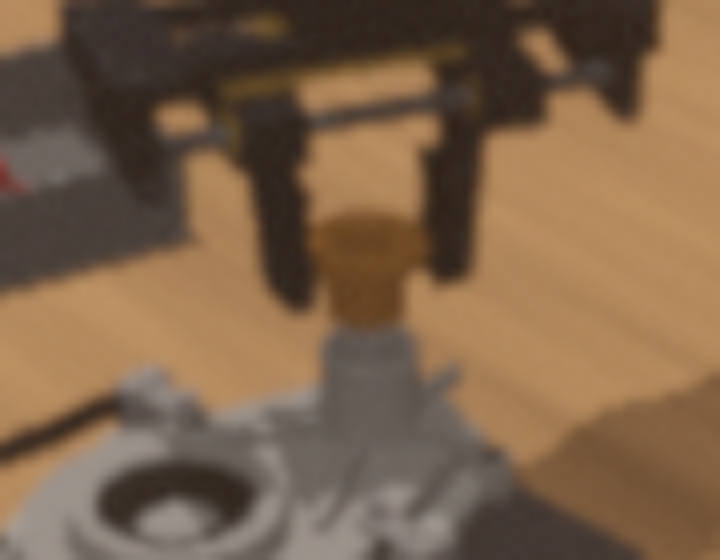

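View pics/wrist12.png

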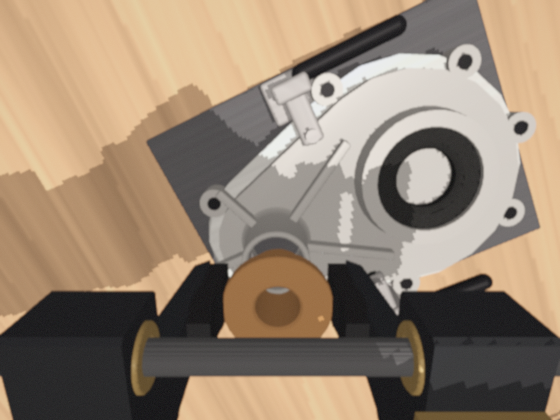

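```bash
python3 -m creep '[0,0,4,0,34, 0,0,8,0,34, 0,0,11,0,34, 0,0,12,0,34, 0,0,13,0,34, 0,0,13,0,34]'; python3 -m creep '[0,0,0.5,0,34, 0,0,1,0,34, 0,0,1.5,0,34]'; python3 -c "
from h import *
s=state();print(s['eef_pos'],totool(s,[.4907,-.0913,.0644]),s['force'])"
```

```text
time_s: 15.22
eef_pos: [0.4909, -0.0913, 0.065]
orientation: [179.9, -0.0, 67.7]
force: [0.1, 0.0, -1.4]
gripper_width: 0.0426
time_s: 15.6
eef_pos: [0.4906, -0.0913, 0.0635]
orientation: [179.9, -0.0, 67.7]
force: [-0.4, -0.0, -1.7]
gripper_width: 0.0425
[ 0.49063299 -0.09134549  0.0635403 ] [ 0.06800648  0.0456295  -0.85961073] [-0.41682183 -0.00197286 -1.66972829]
```

```bash
python3 -m creep '[0,0,0.6,0,34, 0,0,1.2,0,34, 0,0,1.8,0,34]'; python3 -m creep '[0,0,0.6,0,34, 0,0,1.2,0,34, 0,0,1.8,0,34]'
```

```text
time_s: 15.98
eef_pos: [0.4906, -0.0913, 0.0616]
orientation: [179.9, -0.0, 67.7]
force: [-0.2, -0.5, -2.0]
gripper_width: 0.0426
time_s: 16.35
eef_pos: [0.4905, -0.0913, 0.0598]
orientation: [180.0, -0.0, 67.7]
force: [-0.8, 0.0, -1.6]
gripper_width: 0.0422
```

```bash
python3 -m creep '[0,0,0.8,0,34, 0,0,1.6,0,34, 0,0,2.4,0,34, 0,0,2.4,0,34]'; python3 - <<'E'
from h import *
c=camera("scene");c=c["color"][:,:,::-1][134:204,213:303];cv2.imwrite("pics/scene13c.png",cv2.resize(c,None,fx=8,fy=8,interpolation=cv2.INTER_CUBIC))
s=state();print(s["eef_pos"],s["force"],s["moment"])
E
```

```text
time_s: 16.85
eef_pos: [0.4906, -0.0913, 0.0573]
orientation: [180.0, -0.0, 67.7]
force: [-0.3, 0.0, -1.4]
gripper_width: 0.042
[ 0.49057524 -0.09131365  0.05737102] [-0.21329925  0.06882685 -0.99739008] [-0.06867176  0.03572813  0.03160594]
```

View pics/scene13c.png

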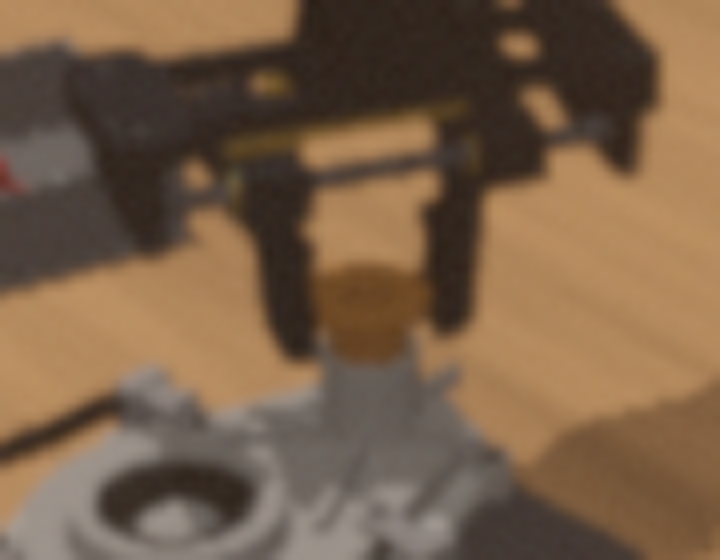

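```bash
python3 -m creep '[0,0,0.4,0,30, 0,0,0.8,0,30, 0,0,1.2,0,30, 0,0,1.6,0,30, 0,0,2.0,0,30, 0,0,2.4,0,30]'; python3 -c "
from h import *
s=state();print(s['force'],s['moment'])"; python3 -m creep '[0,0,0.4,0,30, 0,0,0.8,0,30, 0,0,1.2,0,30, 0,0,1.6,0,30, 0,0,2.0,0,30]'; python3 -c "
from h import *
s=state();print(s['force'],s['moment'])"
```

```text
time_s: 17.65
eef_pos: [0.4902, -0.0913, 0.055]
orientation: [180.0, -0.0, 67.7]
force: [-0.7, 1.6, 1.2]
gripper_width: 0.0426
[-0.68532562  1.64196341  1.21210356] [0.01778612 0.36132405 0.01596521]
time_s: 18.27
eef_pos: [0.4904, -0.0913, 0.0532]
orientation: [180.0, -0.0, 67.7]
force: [-2.7, 0.3, 6.9]
gripper_width: 0.0424
[-2.73754905  0.26630229  6.90261068] [-1.89228811e-02  4.75808364e-01  3.50068596e-04]
```

```bash
python3 -m creep '[0,-0.2,0.4,0,30, -0.1,-0.3,0.8,0,30, -0.1,-0.3,1.2,0,30, -0.1,-0.3,1.6,0,30]'; python3 -c "
from h import *
s=state();print(s['force'],s['moment'])"; python3 -m creep '[0,0,0.3,0,30, 0,0,0.6,0,30, 0,0,0.9,0,30, 0,0,1.2,0,30, 0,0,1.5,0,30]'; python3 -c "
from h import *
s=state();print(s['force'],s['moment'])"
```

```text
time_s: 18.77
eef_pos: [0.4905, -0.0913, 0.0522]
orientation: [179.9, -0.0, 67.7]
force: [-2.6, 1.0, 9.6]
gripper_width: 0.0427
[-2.6394327   0.97801845  9.60179375] [ 0.00675538  0.6066494  -0.03690812]
time_s: 19.4
eef_pos: [0.4906, -0.0913, 0.0514]
orientation: [179.8, -0.0, 67.7]
force: [-3.2, -0.6, 12.8]
gripper_width: 0.0424
[-3.16143433 -0.56275571 12.78820563] [ 0.11547339  0.71132165 -0.0065931 ]
```

```bash
python3 -m creep '[-0.1,-0.3,0.8,0,30, -0.2,-0.5,1.4,0,30, -0.2,-0.5,2.0,0,30, -0.2,-0.5,2.5,0,30, -0.2,-0.5,3,0,30, -0.2,-0.5,3.5,0,30]'; python3 -c "
from h import *
s=state();print(s['force'],s['moment'])"
```

```text
time_s: 20.15
eef_pos: [0.4905, -0.0913, 0.049]
orientation: [179.8, -0.0, 67.7]
force: [-3.1, 0.3, 15.2]
gripper_width: 0.0427
[-3.13911218  0.25910705 15.21930805] [ 0.06473758  0.75699627 -0.04459963]
```

```bash
python3 -m creep '[0,0,0.8,0,30, 0,0,1.4,0,30, 0,0,2.0,0,30, 0,0,2.5,0,30, 0,0,3,0,30, 0,0,3.5,0,30]'; python3 - <<'E'
from h import *
s=state();print(s['force'],s['moment'])
for n,(a,b,e,f) in {"wrist":(220,350,180,380),"scene":(134,204,213,303)}.items():
    c=camera(n)["color"][:,:,::-1];cv2.imwrite(f"pics/{n}14.png",cv2.resize(c[a:b,e:f],None,fx=4 if n=="wrist" else 8,fy=4 if n=="wrist" else 8,interpolation=cv2.INTER_CUBIC))
E
```

```text
time_s: 20.9
eef_pos: [0.4908, -0.0913, 0.0471]
orientation: [179.7, -0.0, 67.7]
force: [-4.4, 0.4, 20.8]
gripper_width: 0.0427
[-4.4310203   0.44318527 20.75495673] [ 0.12537573  1.02484861 -0.05334494]
```

View pics/wrist14.png

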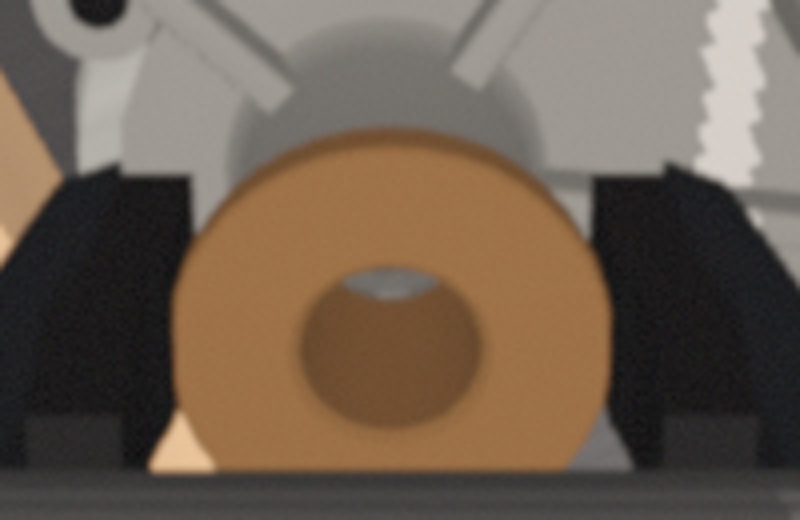

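View pics/scene14.png

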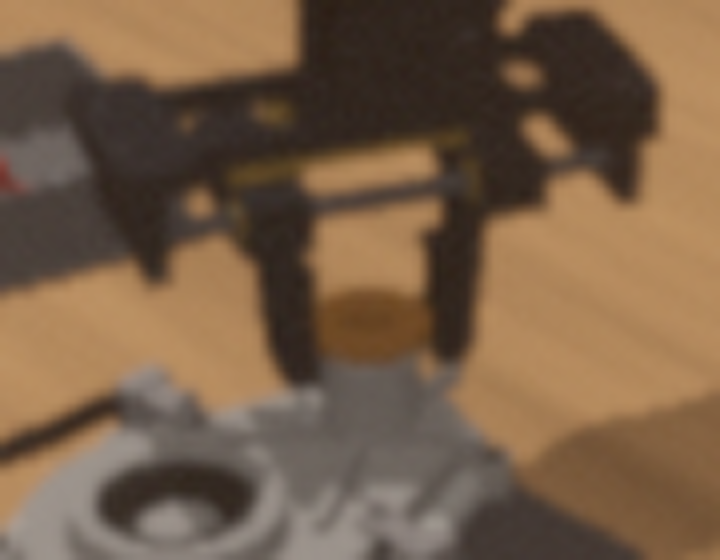

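```bash
python3 -m creep '[0,-0.4,0.8,0,30, 0,-0.6,1.3,0,30, 0,-0.6,1.7,0,30, 0,-0.6,2.1,0,30, 0,-0.6,2.5,0,30, 0,-0.6,2.8,0,30]'; python3 -c "
from h import *
s=state();print(s['force'],s['moment'])"
```

```text
time_s: 21.75
eef_pos: [0.4908, -0.0911, 0.0455]
orientation: [179.6, -0.0, 67.7]
force: [-4.2, 0.9, 15.6]
gripper_width: 0.0424
[-4.21883368  0.86641785 15.62188155] [ 0.00783164  0.77807127 -0.03091968]
```

```bash
python3 -m creep '[0,0,0.8,0,30, 0,0,1.3,0,30, 0,0,1.7,0,30, 0,0,2.1,0,30, 0,0,2.5,0,30, 0,0,2.8,0,30]'; python3 -c "
from h import *
s=state();print(s['force'],s['moment'])"
```

```text
time_s: 22.5
eef_pos: [0.4909, -0.0912, 0.0442]
orientation: [179.5, 0.0, 67.7]
force: [-5.2, 1.0, 19.4]
gripper_width: 0.0428
[-5.21159499  1.00890986 19.42077783] [ 0.04440277  1.02352071 -0.00383979]
```

```bash
python3 -m creep '[0,0,0.8,0,30, 0,0,1.3,0,30, 0,0,1.7,0,30, 0,0,2.0,0,30, 0,0,2.3,0,30]'; python3 -c "
from h import *
s=state();print(s['force'],s['moment'])"
```

```text
time_s: 23.12
eef_pos: [0.4909, -0.0913, 0.0433]
orientation: [179.4, 0.0, 67.7]
force: [-5.2, 1.2, 20.0]
gripper_width: 0.0427
[-5.19552017  1.24873867 19.99285219] [ 0.08437735  1.06271345 -0.017752  ]
```

```bash
python3 -m creep '[0,0,0.8,0,30, 0,0,1.3,0,30, 0,0,1.7,0,30, 0,0,2.0,0,30]'; python3 - <<'E'
from h import *
s=state();print(s['force'],s['moment'])
for n,(a,b,e,f) in {"wrist":(220,350,180,380),"scene":(134,204,213,303)}.items():
    c=camera(n)["color"][:,:,::-1];cv2.imwrite(f"pics/{n}15.png",cv2.resize(c[a:b,e:f],None,fx=4 if n=="wrist" else 8,fy=4 if n=="wrist" else 8,interpolation=cv2.INTER_CUBIC))
E
```

```text
time_s: 23.62
eef_pos: [0.4909, -0.0914, 0.0428]
orientation: [179.4, 0.1, 67.7]
force: [-4.4, 1.1, 20.5]
gripper_width: 0.0425
[-4.35419076  1.1006356  20.50929345] [ 0.10070095  1.04926896 -0.04688225]
```

View pics/scene15.png

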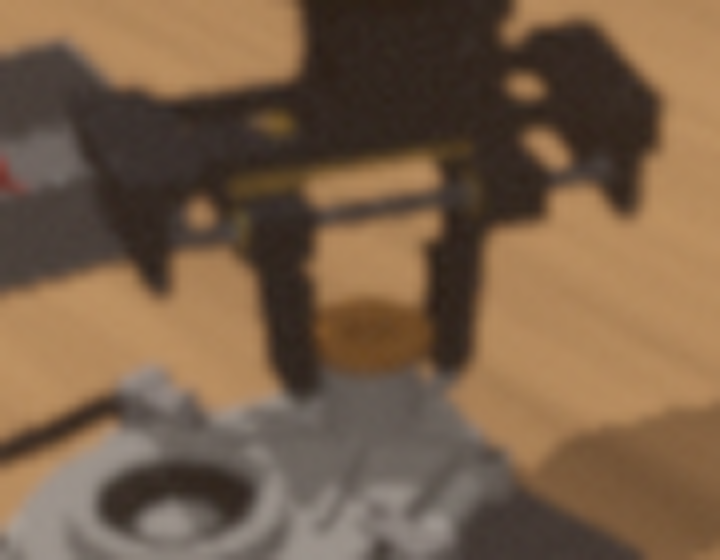

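View pics/wrist15.png

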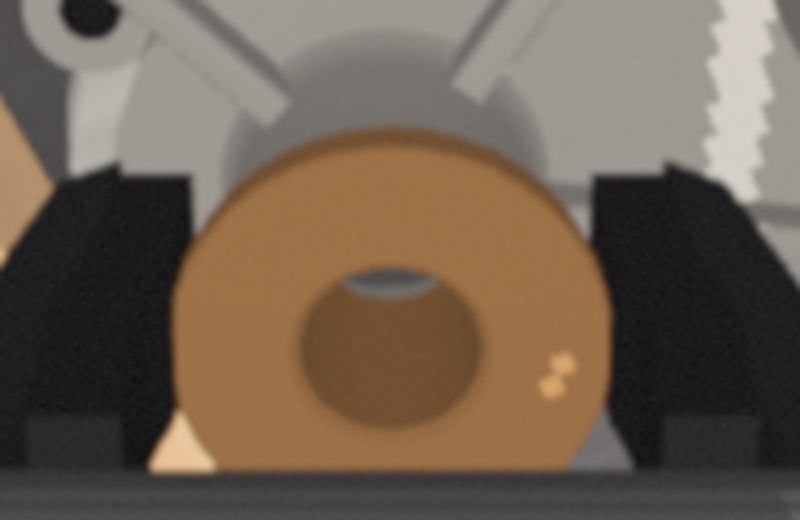

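```bash
python3 -m creep '[0,0,1.0,0,30, 0,0,1.5,0,30, 0,0,1.8,0,30, 0,0,2.0,0,30]'; python3 -m creep '[0,0,1.0,0,30, 0,0,1.5,0,30, 0,0,1.8,0,30, 0,0,2.0,0,30]'
```

```text
time_s: 24.22
eef_pos: [0.4909, -0.0914, 0.0423]
orientation: [179.3, 0.1, 67.8]
force: [-5.1, 0.6, 23.3]
gripper_width: 0.0427
time_s: 24.72
eef_pos: [0.4909, -0.0915, 0.0422]
orientation: [179.2, 0.1, 67.8]
force: [-5.5, 1.6, 27.2]
gripper_width: 0.0427
```

Force rose to 27 N with only 0.1 mm of travel, at eef z 0.0422 (home was predicted at 0.0424), so it's seated. I'll relax and let go.

```bash
python3 -m creep '[0,0,0,0,30, 0,0,0,0,50, 0,0,0,0,60, 0,0,0,0,60, 0,0,-2,0,60, 0,0,-20,0,60, 0,0,-60,0,60, 0,0,-110,0,60, 0,0,-125,0,60, 0,0,-125,0,60, 0,0,-125,0,60]'; python3 - <<'E'
from h import *
s=state();print(s['force'],s['moment'])
c=camera("wrist");im=c["color"][:,:,::-1];print(proj(c,[[.49016,-.09263,.092]],s));cv2.imwrite("pics/w16c.png",cv2.resize(im[160:260,210:340],None,fx=6,fy=6,interpolation=cv2.INTER_CUBIC))
c=camera("scene");im=c["color"][:,:,::-1];cv2.imwrite("pics/s16c.png",cv2.resize(im[150:210,225:300],None,fx=10,fy=10,interpolation=cv2.INTER_CUBIC))
E
```

```text
time_s: 26.1
eef_pos: [0.4887, -0.0908, 0.1664]
orientation: [179.3, 0.2, 67.8]
force: [0.3, -0.3, 1.0]
gripper_width: 0.06
[ 0.27622396 -0.29714045  0.97734188] [-0.02212038 -0.07982154  0.05001622]
[[278.57793947 213.84081576]]
```

View pics/w16c.png

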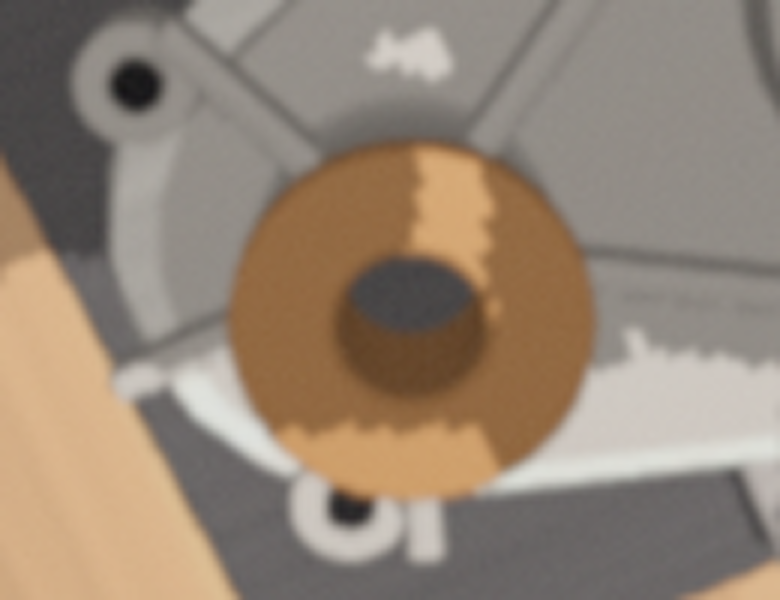

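View pics/s16c.png

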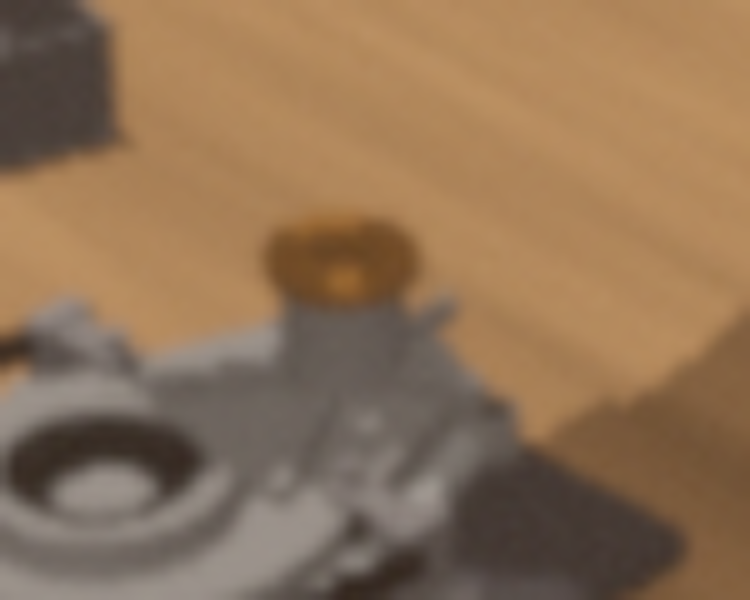

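Wrist view: the flange is centred at about (278.5,214.4), against a bore projection of (278.6,213.8), so it's on axis. One last overall look before handing in.

```bash
python3 - <<'E'
from h import *
c=camera("scene");cv2.imwrite("pics/s17.png",c["color"][:,:,::-1])
c=camera("top");im=c["color"][:,:,::-1];cv2.imwrite("pics/t17.png",im)
E
```

```text
(no output)
```

View pics/t17.png

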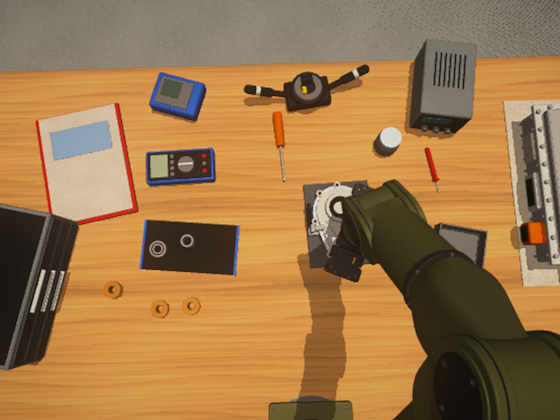

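View pics/s17.png

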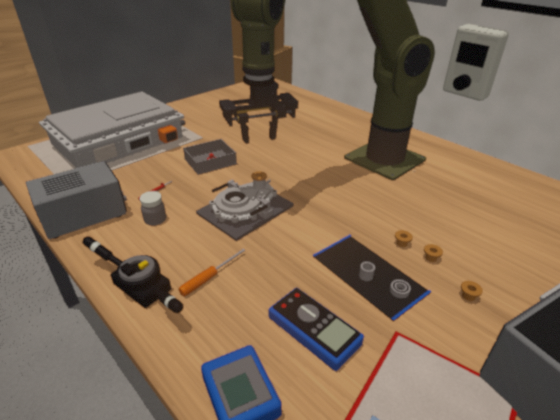

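```bash
python3 -c "
from rig import *
print(state()['time_s'],close_job())"
```

```text
the job is handed in; nothing more can be done
26.3 None
```

I pulled the red plug and dropped it in the bin, pressed the bronze bushing home in the boss and let go. I handed the job in at 26.3 s of the 72 s allowed; no verdict is reported.

- **Plug:** the last scene picture shows it lying in the middle of the bin.
- **Bushing:** I took the one on the mat, the rightmost of the four that look alike. It started without contact force and met the ring's drag from about 8 mm. At the end the force rose to about 27 N at the wrist (about 29 N with the bushing's weight), while it moved only 0.1 mm. The flange underside works out at about 85.8 mm, against the 86 mm boss face. The highest force I read was below the 35 N limit, but I only read it at the end of each move.
- **After letting go:** the wrist picture shows the flange centred on the bore to within about 0.5 mm. The pictures show no bystander moved, and the fingers are well clear.

**What failed or disagreed:**
- My first grasp of the plug closed on nothing. The visible fingertips sit about 29 mm short of the reported TCP, so I corrected for that by eye and feel.
- The top and wrist cameras disagreed by about 5 mm on where the boss is. I used the wrist camera and compared bore and bushing from the same height.
- The tool had leaned about 0.8° by the end of the press, with a sideways force of about 5 N.
- The pictures are too coarse to show whether the flange is flush to a millimetre. That rests on the force and position readings alone.

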